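# Fit the slotted pulley on the test spindle

### The arm

A 6-joint arm with a two-finger parallel gripper is mounted at the origin on the work surface. World frame = base frame: x ahead of the robot, y to its left, z up, the work surface at z = 0. Lengths are in m, angles in rad, forces in N, time in s.
With the tool pointing down it reaches from about 0.3 to 0.875 m from the base axis. Payload 6.4 kg.
Tool frame: the origin (TCP) lies between the finger pads; the fingertips stand 25 mm ahead of it and the grasp point (between the pads) lies 6 mm ahead of it; z points along the fingers, y is the line along which they close (so a half turn about z gives the same grasp; the last joint's range is limited). The gripper opens to 85 mm and grips with 20 to 120 N. Pads are 22 mm wide; open, the fingers measure 114 mm over their backs; the gripper's body (76 mm by 85 mm) begins 54 mm behind the grasp point. The pads swing forward as they close: fully open they stand 13 mm farther back than shut.
Start: joints at [0.908, 0.181, 1.607, -0, 1.354, -0.206], TCP at [0.254, 0.516, 0.256] pointing down, gripper open.
Joint ranges: [-2.99, 2.99], [-0.89, 2.07], [0.3, 2.58], [-1.14, 4.28], [0, 2.63], [-3.12, 3.12]. Speed limits (rad/s): [2.57, 2.57, 3.01, 3.14, 3.14, 3.14].

### API

Orientations are given as a unit quaternion [w, x, y, z].
In Python, from bench import ctrl gives the robot as it stands.
- The arm moves only by the tool servo_tool, never from a script. Its argument "series" is text: rows parted by semicolons, each of 7 numbers parted by spaces: the gripper command: -1 is fully open, 1 is shut, values between are in proportion, then the shift along the tool's x, y, z in m, then the turn, a rotation vector about the tool's x, y, z in degrees. A call has 1 to 12 rows; each row is the pose to reach, as a shift and turn from the pose commanded when the call began, along the tool's axes at that moment; what a row does not reach only later rows make up. A row lasts 1/12 s, in which the tool goes at most 41.7 mm and 7.16 degrees, less where a joint would pass 70% of its speed; a pose out of reach is approached as far as the arm can. A call with a gripper value outside its range is refused whole. The fingers move at their own pace and stop on an object; the grip force is fixed at half the most. Time passes only in rows, so rows that repeat a pose let the fingers close. It gives the time, the measured TCP pose, the force, the opening and the grip force at its end, in the units of the state.
- ctrl.get_obs(): the state, without advancing time (a new reading comes with each control period).
- ctrl.camera(name): name is "side" or "top" or "wrist"; returns a dict with "img" (480x640x3 uint8, red, green, blue), "z_map" (480x640 float32, m along the optical axis (not along the pixel's ray), 0 where there is no reading), "fovy" (degrees; the focal length in pixels is half the picture's height over the tangent of half this angle, whatever the lens; pixels are square), "cx", "cy" (the principal point, pixels), "extrinsics" (4x4, takes a point from camera to world coordinates); the wrist camera has in their place "T_tool_cam" (4x4, takes a point from camera to tool coordinates, whose origin is the TCP and whose axes are the flange's). Camera axes: x right, y down, z forward; pixel columns grow to the right and rows downward; lengths in m; the calibration is good to about 2 mm. A picture is of the moment at which its call begins: read the wrist's pose just before it.
- ctrl.hand_in(): hands the job in; it is judged then, once.
The state is a dict: "time_s": time; "q": joint angles; "dq": joint speeds; "joint_efforts": joint torques, N m; "eef_pos": TCP position; "eef_rot": TCP orientation; "wrist_force": force on the tool from outside, world axes, zero at the start; "torque": the same for the moment, N m; "opening": opening from 0.0 (shut) to 1.0 (fully open); "grasp_force": force on a finger pad.
Only numpy, scipy, OpenCV 4.12 (cv2) and the standard library are available. Lean on these libraries where they do the work, as an engineer would, in place of code of your own. Each camera call takes 0.05 s, during which the arm holds its last target. There are 200 camera calls.

### The job

At the parts counter, take the pulley with the blue hub and the long slotted bore and fit it on the flat upright tang of the green test spindle: turn it until the slot lines up with the tang and push it down until it drops fully home on the collar, keeping hold of it until it is down, then let go. Leave the red-hubbed and yellow-hubbed pulleys standing where they are.

Things in the scene. Friction and masses are not known exactly. Their poses are not given: they have to be found in the camera images.
- slot_pulley: Loose pulley, about 0.3 kg: dark toothed rim 72 mm across, 18 mm high; oblong BLUE hub 52 mm (x) by 34 mm (y) rising to 52 mm above the underside. A slot 36 mm long (x) by 18 mm wide (y) goes right through, top to underside. Origin: centre of the underside, z up, x along the slot; a half turn makes no difference. Grip it from above by the hub's long flat sides, 34 mm apart.
- round_pulley: Loose pulley of the same rim and height with a round RED hub, 44 mm across, and a round 20 mm bore that does not fit the tang. To be left alone. Origin: centre of the underside, z up.
- square_pulley: Loose pulley of the same rim and height with a square YELLOW hub, 40 mm wide, and an 18 mm square bore that does not fit the tang. To be left alone. Origin: centre of the underside, z up.
- seat (a point): Centre of the 68 mm collar's flat top on the fixed green spindle (base 130 mm square), 40 mm above the counter; z up, x along the tang's width. The steel tang, which does not turn, rises 40 mm above the collar: 28 mm wide (x), 10 mm thick (y), top edges rounded 5 mm, narrowing to 18 mm wide over the top 14 mm; half turn alike. 4 mm play all round in the slot; passes within 15 degrees.
Mind the look-alikes: they are no part of the job. Leave any orange or pink look-alike of the slot_pulley alone.

How it is judged:
On the way:
1. the slotted pulley, held in the gripper, is lowered part of the way down the tang (z of slot_pulley in the frame of seat between 0.004 and 0.034 m and horizontal distance between slot_pulley and seat below 0.012 m and contact force between the fingers and slot_pulley above 0.5 N), for 0.05 s.
At the end, for the whole second after the job is handed in: Blue-hubbed slotted pulley home on the spindle: underside within 4 mm of the collar, centred within 10 mm, slot along the tang within 0.4 rad, tilt under 0.1 rad, released and at rest; the other two pulleys upright (tilt under 0.2 rad) within 30 mm of where they were (z of slot_pulley in the frame of seat between -0.004 and 0.004 m and horizontal distance between slot_pulley and seat below 0.01 m and angle between the x axis of slot_pulley and the x axis of seat, either way round below 0.4 rad and angle between slot_pulley's own z axis and vertical below 0.1 rad and linear speed of slot_pulley below 0.02 m/s and contact force between the fingers and slot_pulley below 0.1 N and distance of each of round_pulley, square_pulley from where it was at the start of the episode below 0.03 m and angle between each of round_pulley, square_pulley's own z axis and vertical below 0.2 rad); the robot touches nothing.
It fails at once if the red-hubbed or yellow-hubbed pulley is shifted by more than 30 mm (distance of any of round_pulley, square_pulley from where it was at the start of the episode above 0.03 m).
It also fails if it takes over 42 s, if anything falls off the work surface, if the arm or the gripper's body presses on something with over 40 N, if the wrist force passes 120 N, or if a joint passes its speed limit or range.

## Working session

There is one attempt and no reset: what is moved stays moved. The work goes in short steps, Python scripts to look and compute and a tool call to move; the robot and the scene stay as the last step left them, time stands still between calls to the robot, and variables do not carry over. Pictures are saved under pics/ and viewed, at most 10 in all, crops included, and the job is handed in when it is done.

Besides the shell and the picture viewer there is one more tool, called by a JSON object that holds its "fn" and its "kwargs". servo_tool: Moves the arm, as the interface text tells. Its arguments: {"type":"object","properties":{"series":{"type":"string"}},"required":["series"]}

```bash
mkdir -p pics; cat > h.py <<'E'
import numpy as np, cv2
from bench import ctrl
from scipy.spatial.transform import Rotation as R
def rot(q): return R.from_quat([q[1],q[2],q[3],q[0]]).as_matrix()
def cloud(name):
    o=ctrl.get_obs(); c=ctrl.camera(name)
    h,w=c["z_map"].shape; f=h/2/np.tan(np.radians(c["fovy"])/2)
    v,u=np.mgrid[:h,:w]; z=c["z_map"]
    P=np.stack([(u-c["cx"])/f*z,(v-c["cy"])/f*z,z],-1)
    if name=="wrist":
        T=np.eye(4);T[:3,:3]=rot(o["eef_rot"]);T[:3,3]=o["eef_pos"];T=T@c["T_tool_cam"]
    else: T=c["extrinsics"]
    W=P@T[:3,:3].T+T[:3,3]; W[z==0]=np.nan
    return c["img"],W,o
E
python3 - <<'E'
from h import *
for n in("top","side"):
    i,W,o=cloud(n); cv2.imwrite(f"pics/{n}0.png",i[...,::-1]); np.savez(f"{n}0.npz",i=i,W=W)
print(o["eef_pos"],o["eef_rot"],o["time_s"])
E
```

```text
[0.25328949 0.5156582  0.25541415] [-3.52093195e-04  2.26396759e-01  9.74034802e-01 -7.67328651e-04] 0.05
```

View pics/top0.png

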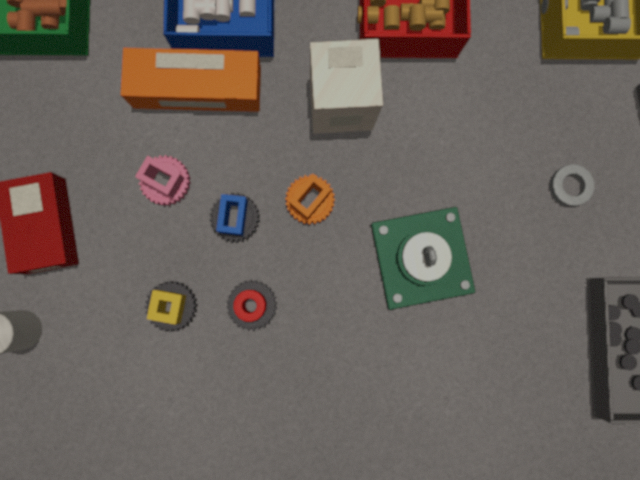

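The top view shows a blue-hub pulley at (232,216), a pink look-alike at (160,178), an orange one at (311,199), a yellow square one at (166,307) and a red round one at (250,305). The spindle is at (428,257). The one at (232,216) fits, with a blue hub and oblong slot on a dark rim. I'll confirm it in a crop and measure.

```bash
python3 - <<'E'
from h import *
d=np.load("top0.npz"); i,W=d["i"],d["W"]
a=cv2.resize(i[170:270,190:300],None,fx=5,fy=5,interpolation=2);b=cv2.resize(i[200:300,370:480],None,fx=5,fy=5,interpolation=2)
cv2.imwrite("pics/crop.png",cv2.resize(np.hstack([a,b])[...,::-1],(800,364)))
def rep(n,m,lo,hi):
    m=m&(W[...,2]>lo)&(W[...,2]<hi); p=W[m]
    r=cv2.minAreaRect((p[:,:2]*1000).astype(np.float32))
    print(n,len(p),"rect mm",np.round(r[0],1),np.round(r[1],1),round(r[2],1),"zmed",np.median(p[:,2]).round(4),"mean",p.mean(0).round(4))
def box(u,v,s):
    m=np.zeros(i.shape[:2],bool);m[v-s:v+s,u-s:u+s]=1;return m
for n,u,v in(("blue",232,216),("pink",160,178),("orange",311,199),("yel",166,307),("red",250,305)):
    rep(n,box(u,v,32),.045,.06); rep(n+" rim",box(u,v,32),.012,.06)
s=box(428,257,60)
rep("tang",s,.06,.09);rep("tang top",s,.074,.09);rep("collar",s,.034,.046);rep("base",s,.005,.03)
E
```

```text
blue 643 rect mm [607.4 100.3] [34.6 52.3] 83.3 zmed 0.0521 mean [0.6073 0.1    0.0518]
blue rim 1646 rect mm [607.3 100. ] [70.9 71.3] 13.2 zmed 0.0225 mean [0.6051 0.0978 0.0328]
pink 638 rect mm [661.9 203.3] [53.8 34. ] 61.0 zmed 0.052 mean [0.6614 0.2026 0.0518]
pink rim 1752 rect mm [660.  200.1] [64.8 71.6] 60.1 zmed 0.0209 mean [0.6592 0.2    0.032 ]
orange 619 rect mm [633.6  -9.7] [34.  52.5] 50.3 zmed 0.0521 mean [ 0.6333 -0.0096  0.0519]
orange rim 1599 rect mm [633.   -9.8] [71.  70.8] 80.2 zmed 0.0207 mean [ 0.6307 -0.0096  0.0325]
yel 750 rect mm [479.  189.9] [41.3 40.1] 79.2 zmed 0.0519 mean [0.479  0.1894 0.0518]
yel rim 1878 rect mm [478.8 189.5] [71.1 71.3] 80.2 zmed 0.0225 mean [0.4794 0.1857 0.0331]
red 642 rect mm [480.8  74.1] [42.8 42.3] 89.5 zmed 0.0521 mean [0.4806 0.0738 0.0521]
red rim 1773 rect mm [480.4  74.2] [71.2 70.9] 39.3 zmed 0.0195 mean [0.4809 0.0725 0.031 ]
tang 173 rect mm [ 548.4 -174.5] [26.9 10.5] 10.6 zmed 0.0764 mean [ 0.5481 -0.1731  0.0745]
tang top 104 rect mm [ 548.4 -174.6] [20.9 10.4] 11.5 zmed 0.0787 mean [ 0.5481 -0.1739  0.0785]
collar 1692 rect mm [ 548.9 -175.3] [78.4 75.1] 28.2 zmed 0.0402 mean [ 0.5481 -0.1737  0.04  ]
base 5507 rect mm [ 546.2 -184.7] [146.6 161.4] 5.2 zmed 0.0154 mean [ 0.547  -0.1716  0.0155]
```

View pics/crop.png

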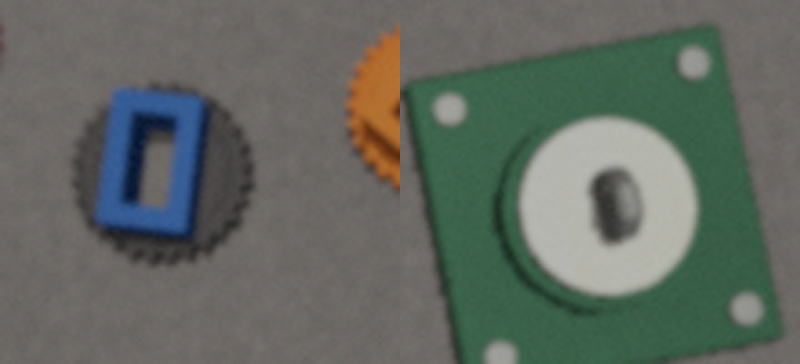

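The crop confirms it: the blue oblong hub has its slot long axis at about -6.7° to world x (52.3 × 34.6 mm, top at 52 mm, matching the sizes given). The tang sits at +10.6°.

```bash
cat >> h.py <<'E'
def go(p,yaw):
    "shift mm / turn deg in tool axes to reach TCP p, pointing down, tool x at yaw (deg, mod 180)"
    o=ctrl.get_obs(); M=rot(o["eef_rot"]); s=M.T@(np.array(p)-o["eef_pos"])
    y0=np.degrees(np.arctan2(M[1,0],M[0,0])); d=(yaw-y0+90)%180-90
    T=R.from_euler("z",y0+d,degrees=True).as_matrix()@np.diag([1,-1,-1.])
    print("t",o["time_s"],"pos",np.round(o["eef_pos"],4),"yaw",round(y0,2),"open",o["opening"],"F",np.round(o["wrist_force"],1))
    print("shift",s.round(4),"turn",np.degrees(R.from_matrix(M.T@T).as_rotvec()).round(2))
E
python3 -c "
from h import *
go([.6073,.1002,.15],-6.7)"
```

```text
t 0.1 pos [0.2533 0.5157 0.2555] yaw 153.83 open 1.00253079768161 F [-0.4  0.3 -0.3]
shift [-0.501  -0.2166  0.1057] turn [ -0.08  -0.03 -19.47]
```

{"fn": "servo_tool", "kwargs": {"series": "-0.4 -0.501 -0.2166 0.105 0 0 -19.5;-0.4 -0.501 -0.2166 0.105 0 0 -19.5;-0.4 -0.501 -0.2166 0.105 0 0 -19.5;-0.4 -0.501 -0.2166 0.105 0 0 -19.5;-0.4 -0.501 -0.2166 0.105 0 0 -19.5;-0.4 -0.501 -0.2166 0.105 0 0 -19.5;-0.4 -0.501 -0.2166 0.105 0 0 -19.5;-0.4 -0.501 -0.2166 0.105 0 0 -19.5;-0.4 -0.501 -0.2166 0.105 0 0 -19.5;-0.4 -0.501 -0.2166 0.105 0 0 -19.5;-0.4 -0.501 -0.2166 0.105 0 0 -19.5;-0.4 -0.501 -0.2166 0.105 0 0 -19.5"}}

```text
time_s: 1.1
eef_pos: [0.5682, 0.1461, 0.1625]
eef_rot: [-0.0, 0.058, 0.998, 0.0]
wrist_force: [1.9, 0.7, -0.3]
opening: 0.701
grasp_force: 0.0
```

```bash
python3 -c "
from h import *
go([.6073,.1002,.15],-6.7)"
```

```text
t 1.1 pos [0.5682 0.1461 0.1625] yaw 173.32 open 0.7011077562415963 F [ 1.9  0.7 -0.3]
shift [-0.0441 -0.041   0.0124] turn [-0.   -0.04  0.02]
```

{"fn": "servo_tool", "kwargs": {"series": "-0.4 -0.041 -0.036 0.01 0 0 0;-0.4 -0.041 -0.036 0.01 0 0 0;-0.4 -0.041 -0.036 0.01 0 0 0;-0.4 -0.041 -0.036 0.01 0 0 0;-0.4 -0.041 -0.036 0.01 0 0 0"}}

```text
time_s: 1.52
eef_pos: [0.603, 0.1084, 0.1529]
eef_rot: [-0.001, 0.058, 0.998, 0.0]
wrist_force: [-1.3, 0.0, -0.6]
opening: 0.702
grasp_force: 0.0
```

```bash
python3 - <<'E'
from h import *
go([.6073,.1002,.048],-6.7)
i,W,o=cloud("wrist"); cv2.imwrite("pics/w1.png",i[...,::-1])
m=(W[...,2]>.047)&(W[...,2]<.058)&(i[...,2].astype(int)>i[...,0]+40)&(abs(W[...,0]-.607)<.05)&(abs(W[...,1]-.1)<.05)
p=W[m]; print(len(p),p.mean(0) if len(p) else 0, cv2.minAreaRect((p[:,:2]*1000).astype(np.float32)) if len(p) else 0)
E
```

```text
t 1.5167 pos [0.603  0.1084 0.1529] yaw 173.37 open 0.7020695893226144 F [-1.3  0.  -0.6]
shift [-0.0054 -0.0077  0.1049] turn [ 0.02 -0.08  0.07]
2588 [0.60750374 0.10072863 0.05201175] ((608.9285278320312, 100.62410736083984), (34.09523010253906, 52.27931213378906), 83.70454406738281)
```

View pics/w1.png

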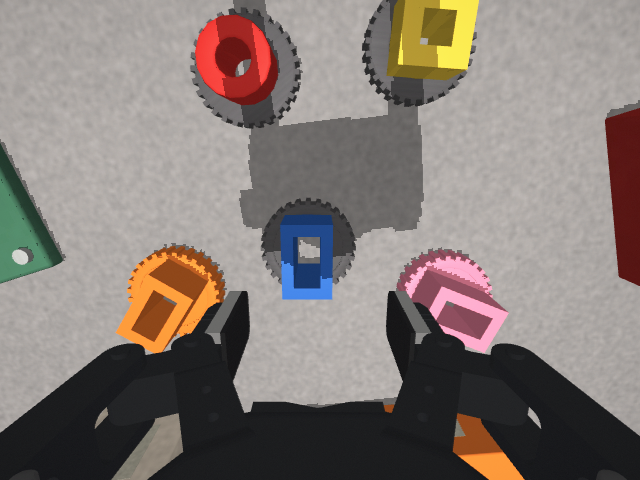

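The wrist view shows the blue hub at (307,257), square to the fingers, and the fingers are clear of both the orange and pink pulleys. The wrist-camera centre agrees with the top view to about 1 mm. I'll descend with a pause.

{"fn": "servo_tool", "kwargs": {"series": "-0.4 -0.006 -0.0075 0.03 0 0 0;-0.4 -0.006 -0.0075 0.06 0 0 0;-0.4 -0.006 -0.0075 0.08 0 0 0;-0.4 -0.006 -0.0075 0.09 0 0 0;-0.4 -0.006 -0.0075 0.09 0 0 0;-0.4 -0.006 -0.0075 0.09 0 0 0"}}

```text
time_s: 2.07
eef_pos: [0.6089, 0.1002, 0.0638]
eef_rot: [-0.0, 0.057, 0.998, 0.0]
wrist_force: [1.2, -1.0, 0.1]
opening: 0.699
grasp_force: 0.0
```

```bash
python3 -c "
from h import *
go([.6076,.1004,.049],-6.5)"
```

```text
t 2.0667 pos [0.6089 0.1002 0.0638] yaw 173.41 open 0.6987931059578739 F [ 1.2 -1.   0.1]
shift [ 0.0013 -0.      0.0148] turn [ 0.   -0.   -0.09]
```

{"fn": "servo_tool", "kwargs": {"series": "-0.4 0.001 0 0.007 0 0 0;-0.4 0.001 0 0.0145 0 0 0;-0.4 0.001 0 0.0145 0 0 0;0.2 0.001 0 0.0145 0 0 0;1 0.001 0 0.0145 0 0 0;1 0.001 0 0.0145 0 0 0;1 0.001 0 0.0145 0 0 0;1 0.001 0 0.0145 0 0 0;1 0.001 0 0.0145 0 0 0;1 0.001 0 0.0145 0 0 0;1 0.001 0 0.0145 0 0 0"}}

```text
time_s: 2.98
eef_pos: [0.6087, 0.0993, 0.0494]
eef_rot: [0.001, 0.058, 0.998, 0.0]
wrist_force: [-0.4, 0.7, 5.8]
opening: 0.387
grasp_force: 60.8
```

```bash
python3 -c "
from h import *
go([.6076,.1004,.18],-6.5)"
```

```text
t 2.9833 pos [0.6087 0.0993 0.0494] yaw 173.33 open 0.38720422667342663 F [-0.4  0.7  5.8]
shift [ 0.0011  0.001  -0.1306] turn [ 0.    0.07 -0.17]
```

Gripped: 0.387 opening, about 33 mm, against the 34 mm hub. Lifting.

{"fn": "servo_tool", "kwargs": {"series": "1 0 0 -0.01 0 0 0;1 0 0 -0.04 0 0 0;1 0 0 -0.08 0 0 0;1 0 0 -0.11 0 0 0;1 0 0 -0.13 0 0 0;1 0 0 -0.13 0 0 0;1 0 0 -0.13 0 0 0"}}

```text
time_s: 3.57
eef_pos: [0.6083, 0.0993, 0.1793]
eef_rot: [0.001, 0.058, 0.998, -0.0]
wrist_force: [0.1, 0.0, -3.7]
opening: 0.39
grasp_force: 60.4
```

```bash
python3 -c "
from h import *
go([.549,-.1744,.18],10.7)"
```

```text
t 3.5667 pos [0.6083 0.0993 0.1793] yaw 173.33 open 0.389804500847911 F [ 0.1  0.  -3.7]
shift [ 0.0271 -0.2788 -0.0007] turn [-1.000e-02  8.000e-02 -1.737e+01]
```

{"fn": "servo_tool", "kwargs": {"series": "1 0.003 -0.03 0 0 0 -2;1 0.0061 -0.0625 0 0 0 -5;1 0.0102 -0.105 0 0 0 -8;1 0.0143 -0.1473 0 0 0 -11;1 0.0184 -0.19 0 0 0 -14;1 0.022 -0.23 0 0 0 -16;1 0.025 -0.26 0 0 0 -17.3;1 0.027 -0.279 0 0 0 -17.3;1 0.027 -0.279 0 0 0 -17.3;1 0.027 -0.279 0 0 0 -17.3;1 0.027 -0.279 0 0 0 -17.3"}}

```text
time_s: 4.48
eef_pos: [0.5478, -0.1736, 0.1766]
eef_rot: [-0.002, -0.092, 0.996, 0.001]
wrist_force: [0.4, -0.1, -2.6]
opening: 0.386
grasp_force: 60.8
```

```bash
python3 - <<'E'
from h import *
go([.549,-.1744,.14],10.7)
i,W,o=cloud("wrist"); cv2.imwrite("pics/w2.png",i[...,::-1])
i,W,o=cloud("top")
b=(i[...,2].astype(int)>i[...,0]+30)&(W[...,2]>.165)&(W[...,2]<.2)&(abs(W[...,0]-.55)<.06)&(abs(W[...,1]+.174)<.06)
p=W[b];print(len(p))
i2,W2,o=cloud("side");cv2.imwrite("pics/s2.png",i2[...,::-1])
E
```

```text
t 4.4833 pos [ 0.5478 -0.1736  0.1766] yaw -169.39 open 0.3860427541529941 F [ 0.4 -0.1 -2.6]
shift [-0.0011 -0.0012  0.0365] turn [ 0.17 -0.16 -0.09]
65
```

View pics/w2.png

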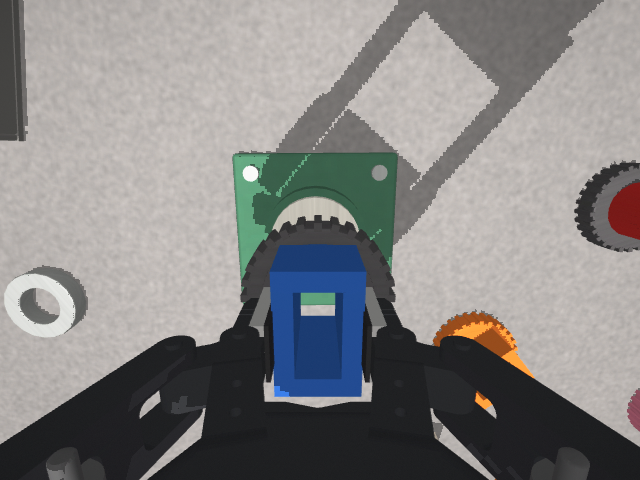

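View pics/s2.png

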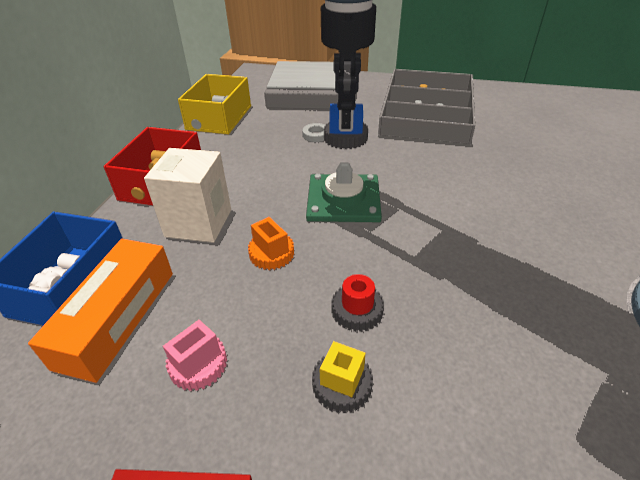

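Wrist: the held hub at (318,320) is square with the green base. Side: the pulley at (346,130) is upright above the tang at (344,172). I'll check the pulley's pose in hand and the seat again by depth.

```bash
python3 - <<'E'
from h import *
i,W,o=cloud("wrist"); b=(i[...,2].astype(int)>i[...,0]+40)
x=W[b&(W[...,2]>.1)]; zt=np.percentile(x[:,2],95); p=x[x[:,2]>zt-.004]
print("top z",zt,o["eef_pos"]); r=cv2.minAreaRect((p[:,:2]*1000).astype(np.float32)); print(r)
g=(abs(W[...,2]-.0155)<.004)&(i[...,1].astype(int)>i[...,0]+20)
q=W[g];print("base",len(q),cv2.minAreaRect((q[:,:2]*1000).astype(np.float32)), np.median(q[:,2]))
i,W,o=cloud("side")
for n,lo,hi in(("tang",.05,.09),("collar",.036,.044)):
    m=(W[...,2]>lo)&(W[...,2]<hi)&(np.hypot(W[...,0]-.549,W[...,1]+.174)<.05); q=W[m]
    print(n,len(q),cv2.minAreaRect((q[:,:2]*1000).astype(np.float32)),q.max(0)[2])
m=(W[...,2]>.1)&(W[...,2]<.16)&(np.hypot(W[...,0]-.549,W[...,1]+.174)<.06);print("pulley low z",np.percentile(W[m][:,2],[1,5]), "y mid",(W[m][:,1].min()+W[m][:,1].max())/2)
E
```

```text
top z 0.1815454038298865 [ 0.54877484 -0.17316633  0.17789666]
((549.7261962890625, -173.0551300048828), (53.789581298828125, 34.14116668701172), 10.880447387695312)
base 10809 ((566.0167236328125, -204.2652130126953), (163.0450897216797, 440.2926330566406), 6.543064594268799) 0.015316958082756127
tang 228 ((548.6038208007812, -172.96640014648438), (26.62737274169922, 9.555194854736328), 9.25308895111084) 0.0801252936029595
collar 562 ((548.4655151367188, -172.5303497314453), (66.65065002441406, 65.10173797607422), 7.999663352966309) 0.04385297345284739
pulley low z [0.12847423 0.13045638] y mid -0.16587059236441354
```

{"fn": "servo_tool", "kwargs": {"series": "1 0.001 -0.0005 0.01 0 0 0;1 0.001 -0.0005 0.025 0 0 0;1 0.001 -0.0005 0.037 0 0 0;1 0.001 -0.0005 0.044 0 0 0;1 0.001 -0.0005 0.048 0 0 0;1 0.001 -0.0005 0.052 0 0 0;1 0.001 -0.0005 0.056 0 0 0;1 0.001 -0.0005 0.06 0 0 0;1 0.001 -0.0005 0.064 0 0 0;1 0.001 -0.0005 0.064 0 0 0;1 0.001 -0.0005 0.064 0 0 0"}}

```text
time_s: 5.65
eef_pos: [0.548, -0.1753, 0.1146]
eef_rot: [-0.0, -0.093, 0.996, 0.0]
wrist_force: [0.1, 0.3, -2.8]
opening: 0.385
grasp_force: 60.8
```

```bash
python3 -c "
from h import *
go([.548,-.1737,.0884],10.6);print(ctrl.get_obs()['torque'])"
```

```text
t 5.65 pos [ 0.548  -0.1753  0.1146] yaw -169.38 open 0.3846096690346376 F [ 0.1  0.3 -2.8]
shift [-0.0003  0.0016  0.0262] turn [ 0.01 -0.01  0.02]
[0.00841781 0.01693814 0.0463354 ]
```

The slot is over the tang with no contact force. Continuing down.

{"fn": "servo_tool", "kwargs": {"series": "1 0 0.001 0.004 0 0 0;1 0 0.001 0.008 0 0 0;1 0 0.001 0.012 0 0 0;1 0 0.001 0.016 0 0 0;1 0 0.001 0.02 0 0 0;1 0 0.001 0.023 0 0 0;1 0 0.001 0.023 0 0 0;1 0 0.001 0.023 0 0 0"}}

```text
time_s: 6.32
eef_pos: [0.5477, -0.1742, 0.0914]
eef_rot: [-0.0, -0.093, 0.996, 0.0]
wrist_force: [0.3, -0.2, -2.6]
opening: 0.385
grasp_force: 60.8
```

```bash
python3 -c "
from h import *
go([.548,-.1737,.0884],10.6);print(ctrl.get_obs()['torque'])"
```

```text
t 6.3167 pos [ 0.5477 -0.1742  0.0914] yaw -169.37 open 0.38477763471655324 F [ 0.3 -0.2 -2.6]
shift [-0.0004  0.0005  0.003 ] turn [ 0.02 -0.03  0.03]
[0.03422157 0.03596835 0.01338355]
```

{"fn": "servo_tool", "kwargs": {"series": "1 0 0 0.001 0 0 0;1 0 0 0.002 0 0 0;1 0 0 0.003 0 0 0;1 0 0 0.0035 0 0 0;1 0 0 0.0035 0 0 0;1 0 0 0.0035 0 0 0"}}

```text
time_s: 6.82
eef_pos: [0.5481, -0.1745, 0.0894]
eef_rot: [0.0, -0.093, 0.996, -0.0]
wrist_force: [-3.3, 1.8, 5.4]
opening: 0.389
grasp_force: 61.8
```

Contact with the collar at the expected height (about 8 N upward). Releasing, then retreating.

{"fn": "servo_tool", "kwargs": {"series": "0.1 0 0 0.0025 0 0 0;-0.3 0 0 0.0025 0 0 0;-0.4 0 0 0.0025 0 0 0;-0.4 0 0 0.0025 0 0 0;-0.4 0 0 0.0025 0 0 0;-0.4 0 0 -0.01 0 0 0;-0.4 0 0 -0.04 0 0 0;-0.4 0 0 -0.08 0 0 0;-0.4 0 0 -0.12 0 0 0;-0.4 0 0 -0.14 0 0 0;-0.4 0 0 -0.14 0 0 0;-0.4 0 0 -0.14 0 0 0"}}

```text
time_s: 7.82
eef_pos: [0.5488, -0.1748, 0.2308]
eef_rot: [0.002, -0.093, 0.996, -0.001]
wrist_force: [-0.3, 0.5, -0.1]
opening: 0.699
grasp_force: 0.0
```

```bash
python3 - <<'E'
from h import *
go([.548,-.1737,.0884],10.6)
i,W,o=cloud("wrist"); cv2.imwrite("pics/w3.png",i[...,::-1])
for n in("wrist","side"):
    i,W,o=cloud(n)
    m=(i[...,2].astype(int)>i[...,0]+40)&(np.hypot(W[...,0]-.549,W[...,1]+.174)<.05)&(W[...,2]>.08)&(W[...,2]<.13)
    q=W[m]; q2=q[q[:,2]>np.percentile(q[:,2],95)-.004]; print(n,len(q),np.percentile(q[:,2],[50,95,99]),cv2.minAreaRect((q2[:,:2]*1000).astype(np.float32)))
E
```

```text
t 7.8167 pos [ 0.5488 -0.1748  0.2308] yaw -169.37 open 0.6989991320591621 F [-0.3  0.5 -0.1]
shift [0.001  0.0016 0.1424] turn [-0.17  0.2   0.03]
wrist 2191 [0.09211695 0.09321922 0.0936668 ] ((548.940673828125, -174.47482299804688), (52.82039260864258, 34.08642578125), 10.679924964904785)
side 496 [0.08976089 0.09251952 0.09292629] ((547.1874389648438, -174.81065368652344), (51.38938522338867, 35.864662170410156), 9.551227569580078)
```

View pics/w3.png

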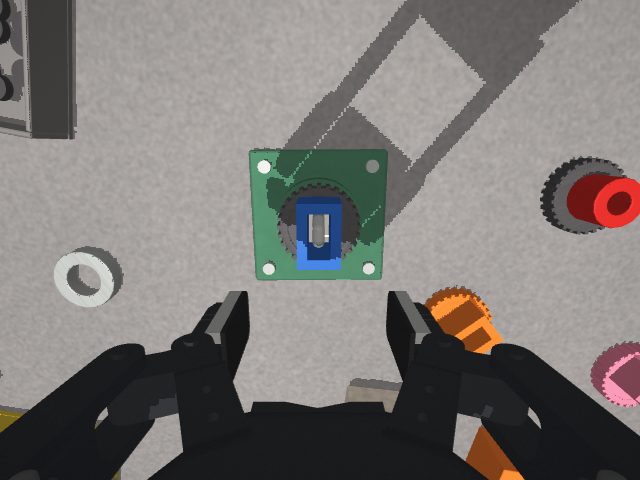

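The pulley sits on the spindle at (319,232) with the tang in its slot. The hub top reads 92 mm, which is 40 + 52, so it is fully home, and the gripper is clear. Handing in.

```bash
python3 -c "
from bench import ctrl
print(ctrl.hand_in())"
```

```text
the job is handed in; nothing more can be done
None
```

The blue-hubbed pulley is fully home on the green spindle's collar and released, with the slot along the tang; the red and yellow pulleys were never touched, and the job is handed in (no verdict was returned).

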